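Sweep the loose binder clips off the trimmer's bed into the clip tray

TASK

Three loose binder clips are in the way on the bed of the paper trimmer. Sweep them with the fingertips across the bed and over its left edge, opposite the blade, so that all three drop into the shallow tray standing against that edge; push them along, never pick one up. Leave the tray, the banded pack of cards on the bed, the rubber stamp and the tape dispenser where they are.

Things in the scene. Friction and masses are not known exactly. Their poses are not given: they have to be found in the camera images.
- trimmer: fixed guillotine trimmer; flat cream bed 360 mm (x) by 340 mm (y), top 40 mm above the table. Origin on the table under mid-bed; x points away from the robot to a fence (9 mm high, on the far 18 mm), y to the left edge (y = 170 mm), open, no rim. Right (y below -140 mm): clamp and guard, to 75 mm above the table, then the latched blade arm, its handle 110 mm nearer the robot than the bed
- clip_tray: shallow grey tray, loose, 450 g, open at the top; 220 mm along its x, 120 mm along its y, 30 mm high (10 mm lower than the bed), walls and floor 3 mm. Origin at the centre of its underside. Its long side stands parallel to the bed's left edge, 3 mm from it, and it covers only part of that edge
- clip1: binder clip 1 on its side on the trimmer's bed, at any angle: black steel wedge, two bright wire handles folded back past its spine; 51 mm wide (its y), 54 mm long (its x, handle ends at +x), 39 mm high at the handle ends, about 28 g. Origin: the middle of its footprint, 15 mm above its underside (z up as it lies)
- clip2: binder clip 2 on its side on the trimmer's bed, at any angle: black steel wedge, two bright wire handles folded back past its spine; 51 mm wide (its y), 54 mm long (its x, handle ends at +x), 39 mm high at the handle ends, about 28 g. Origin: the middle of its footprint, 15 mm above its underside (z up as it lies)
- clip3: binder clip 3 on its side on the trimmer's bed, at any angle: black steel wedge, two bright wire handles folded back past its spine; 51 mm wide (its y), 54 mm long (its x, handle ends at +x), 39 mm high at the handle ends, about 28 g. Origin: the middle of its footprint, 15 mm above its underside (z up as it lies)
- card_pack: banded pack of trimmed cards lying on the bed beside the paper clamp, to be left alone; 85 mm along its x, 52 mm along its y, 20 mm high; origin at the centre of its underside
- stamp: rubber stamp standing on the table to the left of the tray, to be left alone; 62 by 36 mm, 66 mm high; origin at the centre of its underside
- tape_dispenser: black tape dispenser on the table to the left of the tray, to be left alone; 150 mm along its x, 58 mm wide, 80 mm high; origin at the centre of its underside
Not all that is in view belongs to the job. Leave any red look-alike of the clip2 alone.

How it is judged:
By the outcome, as a careful person would: the job done as asked, in the order asked, and still so for the second after the job is handed in, with the robot touching nothing.
It also fails if it takes over 72 s, if anything falls off the work surface, if the arm or the gripper's body presses on something with over 40 N, if the wrist force passes 120 N, or if a joint passes its speed limit or range.

ROBOT

A 6-joint arm with a two-finger parallel gripper is mounted at the origin on the work surface. World frame = base frame: x ahead of the robot, y to its left, z up, the work surface at z = 0. Lengths are in m, angles in degrees, forces in N, time in s.
With the tool pointing down it reaches from about 0.4 to 0.825 m from the base axis. Payload 7 kg.
Tool frame: the origin (TCP) lies on the mounting face of the last link; the fingertips stand 178 mm ahead of it and the grasp point (between the pads) lies 159 mm ahead of it (ctrl.tip_extent is the distance from the TCP to the fingertips, in m); z points along the fingers, y is the direction in which the jaws open and shut (so a half turn about z gives the same grasp; the last joint's range is limited). The gripper opens to 88 mm and grips with 3 to 60 N. Pads are 19 mm wide; open, the fingers measure 130 mm over their backs; the gripper's body (78 mm by 193 mm) begins 47 mm behind the grasp point.
Start: joints at [-56.946, 20.546, 0.682, 0, -70.136, -16.507], TCP at [0.192, -0.647, 0.405] pointing down, gripper open.
Joint ranges: [-176.03, 176.03], [-82.01, 121.73], [-58.28, 71.71], [-173.87, 95.51], [-174.79, -0.11], [-173.66, 173.66]. Speed limits (degrees/s): [136.94, 136.94, 172.46, 180, 180, 180].

INTERFACE

Orientations are given as [roll, pitch, yaw] about the fixed x, y, z axes, in that order (R = Rz(yaw) Ry(pitch) Rx(roll)).
In Python, from plant import ctrl gives the robot as it stands. The module is installed in compiled form; this text tells all that it offers.
- The arm moves only by the tool carry_out, never from a script. Its argument "moves" is text: rows parted by semicolons, each of 7 numbers parted by spaces: the finger opening in m, from 0 to 0.0876, then the shift along the tool's x, y, z in m, then the turn, a rotation vector about the tool's x, y, z in rad. A call has 1 to 20 rows; each row is the pose to reach, as a shift and turn from the pose commanded when the call began, along the tool's axes at that moment; what a row does not reach only later rows make up. A row lasts 1/10 s, in which the tool goes at most 50 mm and 8.59 degrees, less where a joint would pass 70% of its speed; a pose out of reach is approached as far as the arm can. A call with a gripper value outside its range is refused whole. The fingers move at their own pace and stop on an object; the grip force is fixed at half the most. Time passes only in rows, so rows that repeat a pose let the fingers close. It gives the time, the measured TCP pose, the force and the opening at its end, in the units of the state.
- ctrl.get_obs(): the state, without advancing time (a new reading comes with each control period).
- ctrl.snapshot(name): name is "side" or "top"; returns a dict with "image" (420x560x3 uint8, red, green, blue), "K" (3x3 intrinsics, pixels), "k1" (the pictures are not rectified: a ray, as slopes to the right and down, at radius r is drawn at 1 + k1 r^2 times it, then the intrinsics apply), "R" (3x3) and "t" (3): a world point X has camera coordinates R X + t. Camera axes: x right, y down, z forward; pixel columns grow to the right and rows downward; lengths in m; the calibration is good to about 2 mm. A picture is of the moment at which its call begins. There is no depth.
- ctrl.close_job(): hands the job in, once; it reports no verdict.
Trained networks look in a picture, given as the dict that the camera call returned (one of the last four; its "shot" number tells which), for a name from the list of things; names that differ only in an ending like _2 or _b are one class to them, and where a whole thing is asked for, a point or a joint stands for the part that bears it (a point fixed in the world has none). Each returns a list of dicts, best first, with "confidence" (0 to 1); they miss things now and then, are a little off and sometimes report something else, mostly with a low value. They report only what shows in the picture. A call takes as long as a camera call. They do not tell look-alikes from the thing itself.
- ctrl.recognise(picture, label): "extent" ([left, top, right, bottom] in pixels, round what is visible of it).
- ctrl.trace(picture, label): "region" (420x560 bool, what is visible of it) and "extent" ([left, top, right, bottom] in pixels, round what is visible of it).
- ctrl.mark_of(picture, label): "at" ([row, column] in pixels: a listed point, or the origin of a listed thing).
The state is a dict: "clock": time; "joint_pos": joint angles; "qvel": joint speeds; "tau": joint torques, N m; "tool_pos": TCP position; "orientation": TCP orientation; "force": force on the tool from outside, world axes, zero at the start; "moment": the same for the moment, N m; "opening": finger opening in m.
Only numpy, scipy, OpenCV 4.12 (cv2) and the standard library are available. Lean on these libraries where they do the work, as an engineer would, in place of code of your own. Each camera call takes 0.05 s, during which the arm holds its last target.

## Working session

There is one attempt and no reset: what is moved stays moved. The work goes in short steps, Python scripts to look and compute and a tool call to move; the robot and the scene stay as the last step left them, time stands still between calls to the robot, and variables do not carry over. Pictures are saved under pics/ and viewed, and the job is handed in when it is done.

Besides the shell and the picture viewer there is one more tool, called as name(argument=value, ...) on one line, values as JSON. carry_out: Moves the arm, as the interface text tells. Its arguments: {"type":"object","properties":{"moves":{"type":"string"}},"required":["moves"]}

```bash
mkdir -p pics; ls
cat > h.py <<'E'
import numpy as np, cv2
from plant import ctrl
def save(s,n): cv2.imwrite('pics/'+n,cv2.cvtColor(s['image'],cv2.COLOR_RGB2BGR))
def ray(s,u,v):
    K=s['K'];k=s['k1']
    d=np.array([(u-K[0,2])/K[0,0],(v-K[1,2])/K[1,1]]);p=d.copy()
    for _ in range(30): p=d/(1+k*(p@p))
    R=np.array(s['R']);t=np.array(s['t'])
    return -R.T@t, R.T@np.array([p[0],p[1],1])
def at(s,u,v,z):
    c,d=ray(s,u,v); return c+d*(z-c[2])/d[2]
def proj(s,X):
    c=np.array(s['R'])@np.array(X)+np.array(s['t']);p=c[:2]/c[2];p=p*(1+s['k1']*(p@p))
    return s['K'][:2,:2]@p+s['K'][:2,2]
E
python3 - <<'E'
from h import *
o=ctrl.get_obs();print({k:np.round(v,3) for k,v in o.items()},ctrl.tip_extent)
for n in('top','side'):
    s=ctrl.snapshot(n);save(s,n+'0.png')
    print(n,np.round(-np.array(s['R']).T@s['t'],3))
    for l in ('trimmer','clip_tray','clip1','card_pack','stamp','tape_dispenser'):
        for z in (ctrl.mark_of(s,l)): print(l,np.round(z['at'],1),round(z['confidence'],2))
        for z in (ctrl.recognise(s,l)): print('  ext',np.round(z['extent']),round(z['confidence'],2))
E
```

```text
pics
{'clock': np.float64(0.0), 'joint_pos': array([-5.6946e+01,  2.0591e+01,  6.3300e-01, -2.0000e-02, -7.0135e+01,
       -1.6507e+01]), 'qvel': array([ 0.004,  0.035, -0.053,  0.014, -0.09 ,  0.027]), 'tau': array([-0.0000e+00, -5.8272e+01,  2.9305e+01,  6.9970e+00,  7.0000e-03,
       -0.0000e+00]), 'tool_pos': array([ 0.192, -0.647,  0.404]), 'orientation': array([ 1.79906e+02, -8.00000e-03, -1.63460e+02]), 'force': array([0.833, 0.063, 0.664]), 'moment': array([-0.007, -0.006, -0.015]), 'opening': np.float64(0.088)} 0.1781
top [0.45  0.101 0.795]
  ext [233. 120. 454. 373.] 0.59
clip_tray [216.8 207.5] 0.68
  ext [175. 162. 249. 274.] 0.57
clip1 [207.2 288.6] 0.91
clip1 [175.8 289.3] 0.87
clip1 [256.8 311.4] 0.68
clip1 [307.4 161.5] 0.56
  ext [297. 243. 325. 271.] 0.95
  ext [148. 293. 184. 326.] 0.78
  ext [277. 193. 304. 213.] 0.72
  ext [269. 162. 298. 187.] 0.66
card_pack [219.8 383.7] 0.82
  ext [370. 196. 402. 241.] 0.95
stamp [273.9 119.8] 0.65
  ext [102. 256. 138. 292.] 0.88
tape_dispenser [206.6 129.2] 0.67
  ext [ 89. 167. 166. 246.] 0.92
side [0.377 0.724 0.78 ]
trimmer [185.6 264. ] 0.62
trimmer [277.2 234.2] 0.57
  ext [156.  96. 404. 260.] 0.85
clip_tray [277.2 232.6] 0.65
clip_tray [358.3 196.1] 0.45
  ext [162. 236. 300. 312.] 0.75
  ext [156.  97. 403. 260.] 0.41
clip1 [183.7 295.7] 0.89
clip1 [189.2 212.2] 0.8
clip1 [329.1 327.3] 0.68
clip1 [186.8 262.8] 0.37
  ext [279. 172. 307. 197.] 0.83
  ext [318. 315. 348. 344.] 0.65
  ext [194. 180. 226. 209.] 0.6
card_pack [138.5 272.3] 0.86
  ext [255. 122. 292. 148.] 0.74
stamp [377.2 276.7] 0.97
  ext [254. 354. 304. 402.] 0.85
  ext [159. 234. 300. 312.] 0.51
tape_dispenser [359.9 197.4] 0.96
  ext [147. 312. 249. 393.] 0.62
  ext [160. 237. 299. 314.] 0.51
```

View pics/top0.png

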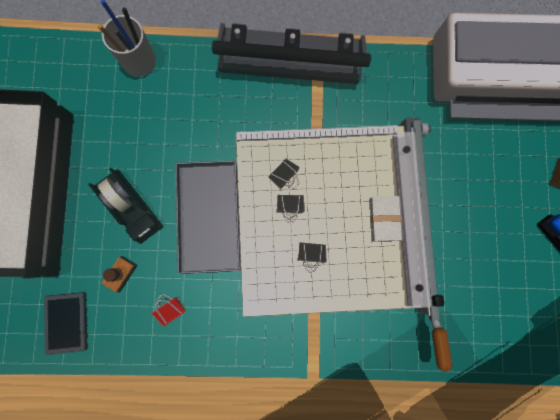

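View pics/side0.png

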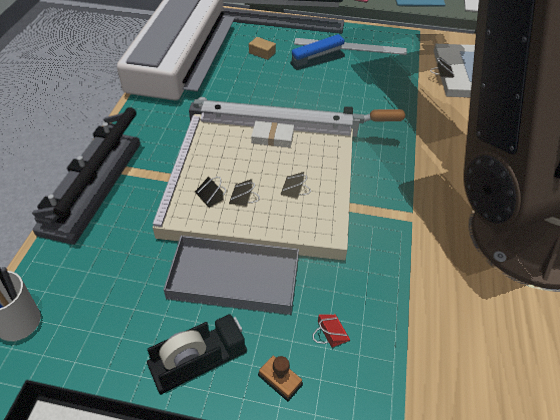

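The top view shows three black clips on the bed, at about (284,174), (290,205) and (312,253). The clip-like candidates are those three and the red look-alike on the table at (168,311), which I'll leave alone. The tray is at (208,217), the cards at (386,219), the dispenser at (128,206) and the stamp at (118,274). Next I'll check the choice in a close crop.

Run:
```python
from h import *
s=ctrl.snapshot('top')
im=cv2.cvtColor(s['image'],cv2.COLOR_RGB2BGR)[110:330,160:420]
cv2.imwrite('pics/crop0.png',cv2.resize(im,None,fx=2.7,fy=2.7,interpolation=cv2.INTER_CUBIC))
for l in('clip1','clip_tray','card_pack'):
  for r in ctrl.trace(s,l):
    m=r['region'].astype(np.uint8)
    M=cv2.moments(m); print(l,round(r['confidence'],2),np.round(r['extent']),round(M['m10']/M['m00'],1),round(M['m01']/M['m00'],1))
for n,u,v,z in [('bedTL',237,133,.04),('bedBL',244,314,.04),('bedBR',406,305,.04),('bedL mid',240,220,.04),('trayTL',178,163,.03),('trayBL',180,272,.03),('trayTR',236,162,.03),('trayBR',241,270,.03),
 ('c1',284,174,.055),('c2',290,205,.055),('c3',312,253,.055),('card l',371,220,.06),('cardtop',386,197,.06),('cardbot',386,241,.06)]: print(n,np.round(at(s,u,v,z),3))
```

```text
clip1 0.88 [151. 292. 185. 327.] 167.9 310.5
clip1 0.86 [276. 194. 304. 223.] 290.3 204.8
clip1 0.73 [298. 244. 324. 273.] 311.7 253.5
clip_tray 0.75 [175. 160. 244. 274.] 207.3 216.9
card_pack 0.57 [370. 192. 399. 243.] 385.0 218.0
bedTL [0.706 0.165 0.04 ]
bedBL [0.354 0.138 0.04 ]
bedBR [ 0.379 -0.169  0.04 ]
bedL mid [0.532 0.153 0.04 ]
trayTL [0.644 0.281 0.03 ]
trayBL [0.429 0.265 0.03 ]
trayTR [0.65  0.166 0.03 ]
trayBR [0.436 0.148 0.03 ]
c1 [0.622 0.07  0.055]
c2 [0.562 0.057 0.055]
c3 [0.472 0.013 0.055]
card l [ 0.537 -0.098  0.06 ]
cardtop [ 0.582 -0.127  0.06 ]
cardbot [ 0.498 -0.126  0.06 ]
```

View pics/crop0.png

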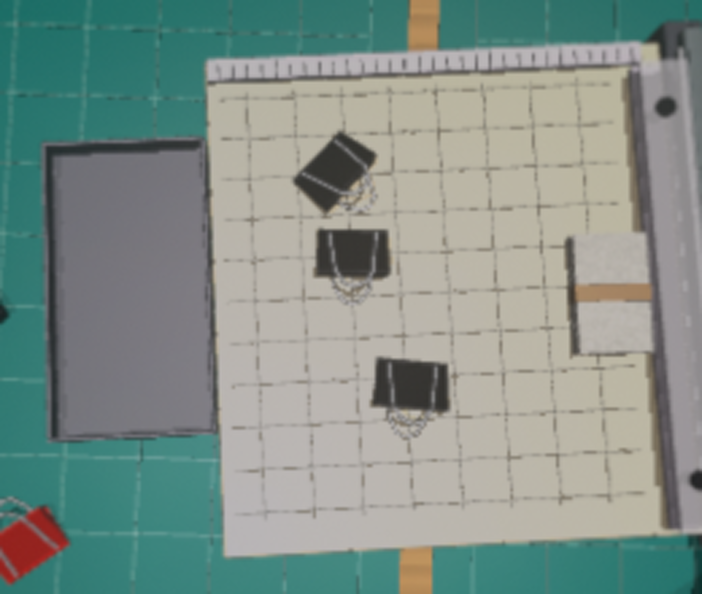

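The crop shows three black binder clips on the bed, so the choice stands, and the red one on the table is the decoy. The handles of clip2 and clip3 point towards the robot, and the far clip is turned about 40°. I'll push with the closed fingers as one flat face, taking the middle clip first.

```bash
cat >> h.py <<'E'
from scipy.spatial.transform import Rotation as Ro
def go(x,y,tipz,phi):
    o=ctrl.get_obs();R=Ro.from_euler('xyz',o['orientation'],degrees=True)
    T=Ro.from_euler('xyz',[180,0,phi-180],degrees=True)
    p=np.array([x,y,tipz+.1781])-o['tool_pos']
    print('shift',np.round(R.inv().apply(p),4),'rot',np.round((R.inv()*T).as_rotvec(),3))
def st():
    o=ctrl.get_obs();print(round(float(o['clock']),2),np.round(o['tool_pos'],3),'tip',round(float(o['tool_pos'][2])-.1781,4),np.round(o['orientation'],1),np.round(o['force'],1),round(float(o['opening']),4))
E
python3 - <<'E'
from h import *
go(.560,-.01,.22,93.5)
E
```

```text
shift [-0.534   0.5059  0.0066] rot [-0.    -0.    -1.343]
```

carry_out(moves="0 -0.02 0.02 0 0 0 -0.07;0 -0.05 0.05 0 0 0 -0.14;0 -0.08 0.075 0 0 0 -0.21;0 -0.11 0.105 0 0 0 -0.28;0 -0.14 0.133 0 0 0 -0.35;0 -0.17 0.16 0 0 0 -0.42;0 -0.2 0.19 0 0 0 -0.5;0 -0.23 0.22 0 0 0 -0.58;0 -0.26 0.246 0 0 0 -0.66;0 -0.29 0.275 0 0 0 -0.74;0 -0.32 0.303 0 0 0 -0.82;0 -0.35 0.33 0 0 0 -0.9;0 -0.38 0.36 0 0 0 -0.98;0 -0.41 0.39 0 0 0 -1.06;0 -0.44 0.417 0 0 0 -1.14;0 -0.47 0.445 0 0 0 -1.2;0 -0.495 0.47 0 0 0 -1.26;0 -0.52 0.49 0.007 0 0 -1.3;0 -0.534 0.506 0.007 0 0 -1.343;0 -0.534 0.506 0.007 0 0 -1.343")

```text
clock: 3.5
tool_pos: [0.5609, -0.0079, 0.3973]
orientation: [180.0, -0.0, -86.3]
force: [0.3, 0.7, -0.5]
opening: 0.0005
```

Run:
```python
from h import *
st(); go(.560,-.01,.048,93.5)
s=ctrl.snapshot('top');save(s,'t1.png')
s=ctrl.snapshot('side');save(s,'s1.png')
```

```text
3.5 [ 0.561 -0.008  0.397] tip 0.2192 [180.   -0.  -86.3] [ 0.3  0.7 -0.5] 0.0005
shift [0.002  0.001  0.1712] rot [ 0.001 -0.     0.004]
```

View pics/s1.png

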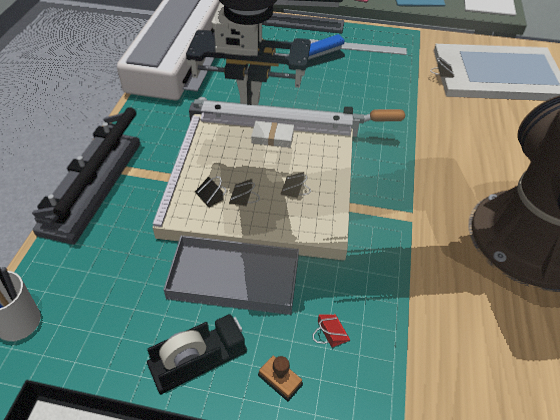

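View pics/t1.png

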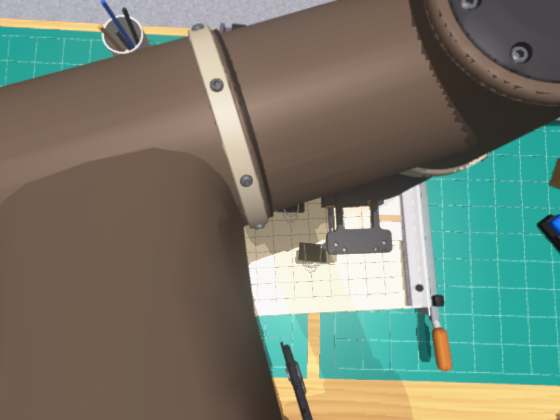

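The side view shows the clips untouched, with the fingers hovering to the right of them. Next I lower the fingertips.

carry_out(moves="0 0.001 0.001 0.03 0 0 0;0 0.002 0.001 0.06 0 0 0;0 0.002 0.001 0.09 0 0 0;0 0.002 0.001 0.12 0 0 0;0 0.002 0.001 0.145 0 0 0;0 0.002 0.001 0.16 0 0 0;0 0.002 0.001 0.168 0 0 0;0 0.002 0.001 0.172 0 0 0;0 0.002 0.001 0.172 0 0 0")

```text
clock: 4.5
tool_pos: [0.5591, -0.0124, 0.226]
orientation: [-180.0, -0.0, -86.5]
force: [-0.3, 0.8, -0.0]
opening: 0.0004
```

Run:
```python
from h import *
st(); go(.553,.10,.048,93.5);go(.549,.160,.048,93.5)
s=ctrl.snapshot('side')
im=cv2.cvtColor(s['image'],cv2.COLOR_RGB2BGR)[90:320,140:420]
cv2.imwrite('pics/s2.png',cv2.resize(im,None,fx=2.5,fy=2.5,interpolation=cv2.INTER_CUBIC))
```

```text
4.5 [ 0.559 -0.012  0.226] tip 0.0479 [-180.    -0.   -86.5] [-0.3  0.8 -0. ] 0.0004
shift [-1.125e-01 -7.000e-04 -1.000e-04] rot [-0.    -0.    -0.001]
shift [-1.727e-01 -3.000e-04 -1.000e-04] rot [-0.    -0.    -0.001]
```

View pics/s2.png

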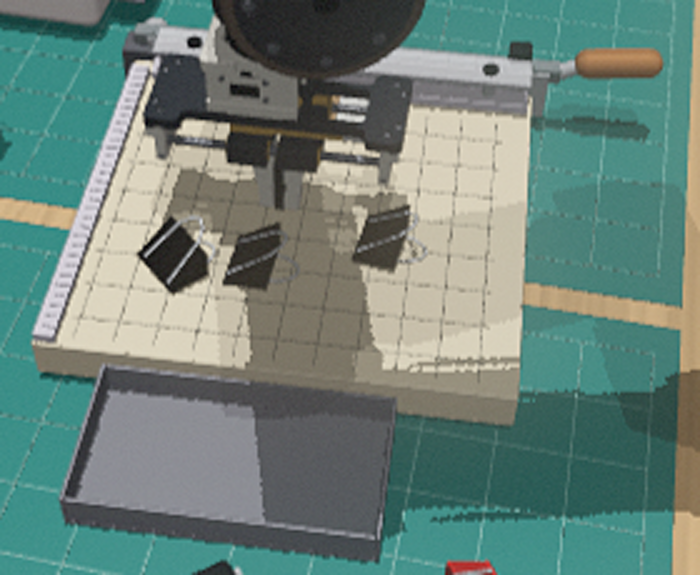

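The fingers stand to the right of clip2 (crop 255,255) and clip3 is clear. I'll push part of the way and look.

carry_out(moves="0 -0.01 0 0 0 0 0;0 -0.02 0 0 0 0 0;0 -0.03 0 0 0 0 0;0 -0.038 0 0 0 0 0;0 -0.046 0 0 0 0 0;0 -0.054 0 0 0 0 0;0 -0.062 0 0 0 0 0;0 -0.07 0 0 0 0 0;0 -0.078 0 0 0 0 0;0 -0.086 0 0 0 0 0;0 -0.086 0 0 0 0 0")

```text
clock: 5.65
tool_pos: [0.5539, 0.0748, 0.2257]
orientation: [-180.0, 0.0, -86.5]
force: [0.4, 0.4, -0.5]
opening: 0.0003
```

```bash
cat >> h.py <<'E'
def side(n):
    s=ctrl.snapshot('side')
    im=cv2.cvtColor(s['image'],cv2.COLOR_RGB2BGR)[90:320,140:420]
    cv2.imwrite('pics/'+n,cv2.resize(im,None,fx=2.5,fy=2.5,interpolation=cv2.INTER_CUBIC))
    return s
E
python3 - <<'E'
from h import *
st(); side('s3.png')
E
```

```text
5.65 [0.554 0.075 0.226] tip 0.0476 [-180.     0.   -86.5] [ 0.4  0.4 -0.5] 0.0003
```

View pics/s3.png

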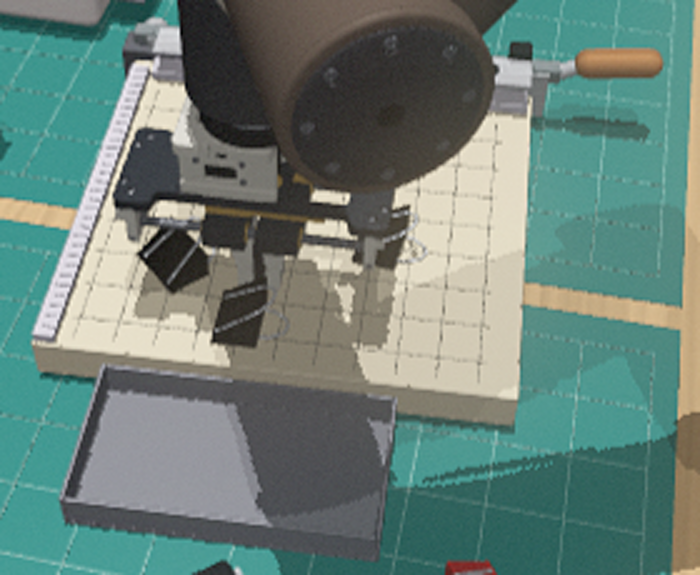

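Clip2 is sliding straight ahead of the fingers (crop 240,315). I'll push it on over the edge.

carry_out(moves="0 -0.01 0 0 0 0 0;0 -0.022 0 0 0 0 0;0 -0.034 0 0 0 0 0;0 -0.046 0 0 0 0 0;0 -0.058 0 0 0 0 0;0 -0.07 0 0 0 0 0;0 -0.08 0 0 0 0 0;0 -0.088 0 0 0 0 0;0 -0.088 0 0 0 0 0")

```text
clock: 6.6
tool_pos: [0.5485, 0.1628, 0.2257]
orientation: [-180.0, 0.0, -86.4]
force: [-0.1, 0.2, -0.5]
opening: 0.0004
```

Run:
```python
from h import *
st(); side('s4.png')
```

```text
6.6 [0.549 0.163 0.226] tip 0.0476 [-180.     0.   -86.4] [-0.1  0.2 -0.5] 0.0004
```

View pics/s4.png

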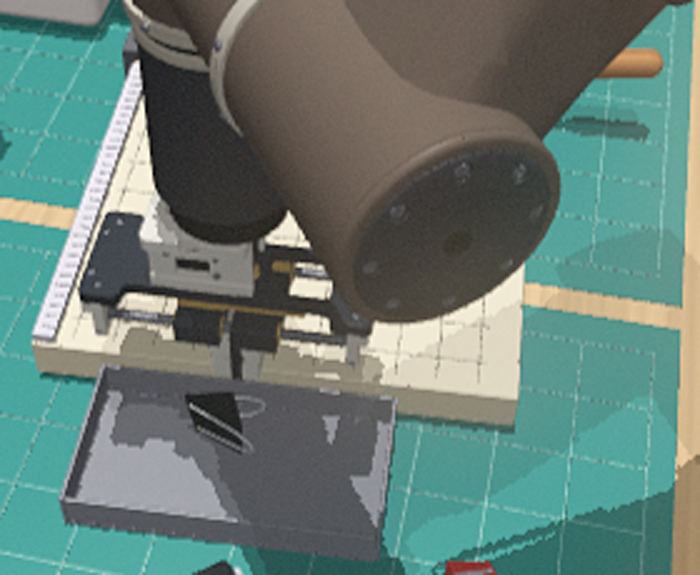

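Clip2 is in the tray (crop 215,420). Next I raise the fingers and move to the right of clip1.

Run:
```python
from h import *
go(.622,.0,.13,98);
```

```text
shift [ 0.1664 -0.0634 -0.0825] rot [ 0.    -0.    -0.078]
```

carry_out(moves="0 0.01 0 -0.02 0 0 0;0 0.02 0 -0.05 0 0 0;0 0.02 0 -0.082 0 0 0;0 0.045 -0.01 -0.082 0 0 -0.02;0 0.075 -0.02 -0.082 0 0 -0.04;0 0.105 -0.035 -0.082 0 0 -0.06;0 0.135 -0.05 -0.082 0 0 -0.078;0 0.155 -0.06 -0.082 0 0 -0.078;0 0.166 -0.063 -0.082 0 0 -0.078;0 0.166 -0.063 -0.082 0 0 -0.078")

```text
clock: 7.65
tool_pos: [0.6215, -0.0018, 0.3073]
orientation: [180.0, -0.0, -82.2]
force: [-0.6, 1.1, -0.3]
opening: 0.0007
```

Run:
```python
from h import *
st(); s=side('s5.png')
go(.622,.0,.048,98)
for r in ctrl.trace(s,'clip1'): print(np.round(r['extent']),r['confidence'])
```

```text
7.65 [ 0.622 -0.002  0.307] tip 0.1292 [180.   -0.  -82.2] [-0.6  1.1 -0.3] 0.0007
shift [-0.0008 -0.0009  0.0813] rot [ 0.001  0.    -0.002]
[218. 245. 248. 271.] 0.82
[317. 314. 348. 344.] 0.8
[199. 179. 225. 209.] 0.76
[280. 174. 307. 196.] 0.67
```

View pics/s5.png

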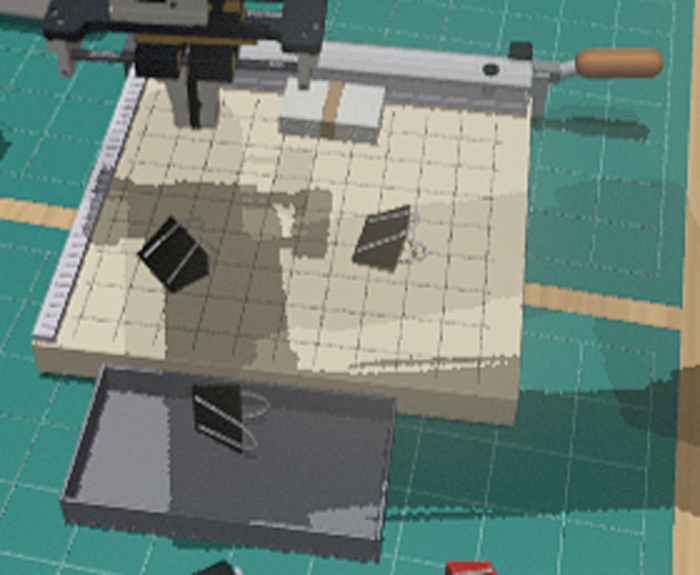

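Clip2 lies flat in the tray (crop 220,418). Clip1 is at crop (173,255) and the fingers are behind it. I'll lower and push partway.

carry_out(moves="0 0 0 0.025 0 0 0;0 -0.001 -0.001 0.05 0 0 0;0 -0.001 -0.001 0.07 0 0 0;0 -0.001 -0.001 0.081 0 0 0;0 -0.01 -0.001 0.081 0 0 0;0 -0.02 -0.001 0.081 0 0 0;0 -0.028 -0.001 0.081 0 0 0;0 -0.036 -0.001 0.081 0 0 0;0 -0.044 -0.001 0.081 0 0 0;0 -0.052 -0.001 0.081 0 0 0;0 -0.06 -0.001 0.081 0 0 0;0 -0.068 -0.001 0.081 0 0 0;0 -0.068 -0.001 0.081 0 0 0")

```text
clock: 9.05
tool_pos: [0.613, 0.0684, 0.2267]
orientation: [-180.0, 0.0, -82.0]
force: [0.3, -0.0, -0.5]
opening: 0.0004
```

Run:
```python
from h import *
st(); s=side('s6.png')
```

```text
9.05 [0.613 0.068 0.227] tip 0.0486 [-180.    0.  -82.] [ 0.3 -0.  -0.5] 0.0004
```

View pics/s6.png

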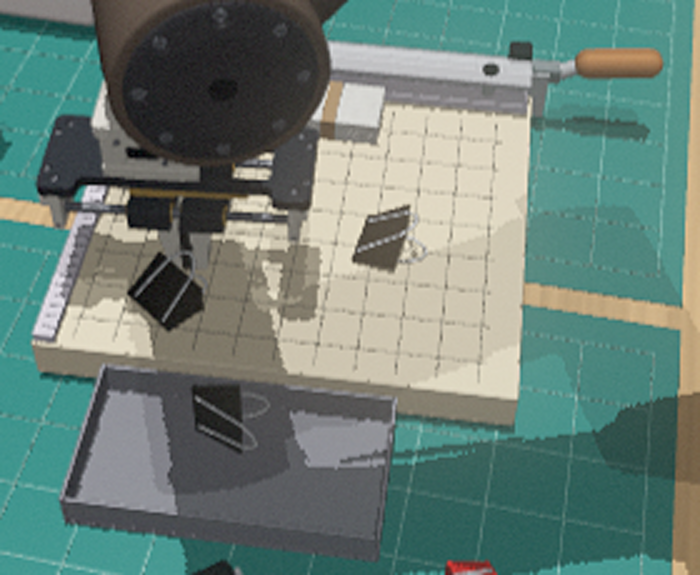

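Run:
```python
from h import *
s=ctrl.snapshot('side')
f=lambda n,u,v,z: print(n,np.round(at(s,140+u/2.5,90+v/2.5,z),3))
f('c1 ctr',165,290,.06);f('c1 left',128,290,.055);f('c1 right',203,290,.055);f('c1 bottom',166,330,.05)
f('tray far inner corner',107,368,.03);f('tray near inner corner',396,398,.03)
f('c2 farside',195,400,.035);f('c2 nearside',242,420,.035);f('c2 bottom',240,452,.03);f('c2 top',205,383,.035)
f('bed far corner',38,345,.04);f('bed near corner',518,397,.04)
```

```text
c1 ctr [0.618 0.113 0.06 ]
c1 left [0.646 0.115 0.055]
c1 right [0.591 0.102 0.055]
c1 bottom [0.609 0.142 0.05 ]
tray far inner corner [0.647 0.171 0.03 ]
tray near inner corner [0.435 0.152 0.03 ]
c2 farside [0.575 0.189 0.035]
c2 nearside [0.537 0.199 0.035]
c2 bottom [0.533 0.222 0.03 ]
c2 top [0.572 0.172 0.035]
bed far corner [0.7   0.169 0.04 ]
bed near corner [0.349 0.14  0.04 ]
```

The bearing drifts close to the tray's far wall (clip1 spans x .591–.646 and the tray's far corner is at .647). I'll back off, shift the fingers about 18 mm towards the fence, turn to 107° and push obliquely.

Run:
```python
from h import *
go(.614,.053,.048,98);go(.631,.052,.048,107)
```

```text
shift [0.0146 0.0011 0.0005] rot [ 0. -0. -0.]
shift [ 0.0179 -0.0156  0.0005] rot [ 0.    -0.    -0.157]
```

carry_out(moves="0 0.01 0 0 0 0 0;0 0.018 -0.002 0 0 0 -0.02;0 0.02 -0.008 0 0 0 -0.07;0 0.02 -0.013 0 0 0 -0.12;0 0.018 -0.016 0 0 0 -0.157;0 0.018 -0.016 0 0 0 -0.157")

```text
clock: 9.75
tool_pos: [0.6318, 0.0508, 0.2265]
orientation: [180.0, -0.0, -73.1]
force: [-1.0, -0.4, -0.2]
opening: 0.0005
```

Run:
```python
from h import *
st()
```

```text
9.75 [0.632 0.051 0.227] tip 0.0484 [180.   -0.  -73.1] [-1.  -0.4 -0.2] 0.0005
```

carry_out(moves="0 -0.01 0 0 0 0 0;0 -0.02 0 0 0 0 0;0 -0.028 0 0 0 0 0;0 -0.036 0 0 0 0 0;0 -0.044 0 0 0 0 0;0 -0.052 0 0 0 0 0;0 -0.052 0 0 0 0 0")

```text
clock: 10.45
tool_pos: [0.616, 0.1026, 0.2267]
orientation: [-180.0, 0.0, -73.0]
force: [0.3, -0.9, 0.4]
opening: 0.0005
```

Run:
```python
from h import *
st(); s=side('s7.png')
```

```text
10.45 [0.616 0.103 0.227] tip 0.0486 [-180.    0.  -73.] [ 0.3 -0.9  0.4] 0.0005
```

View pics/s7.png

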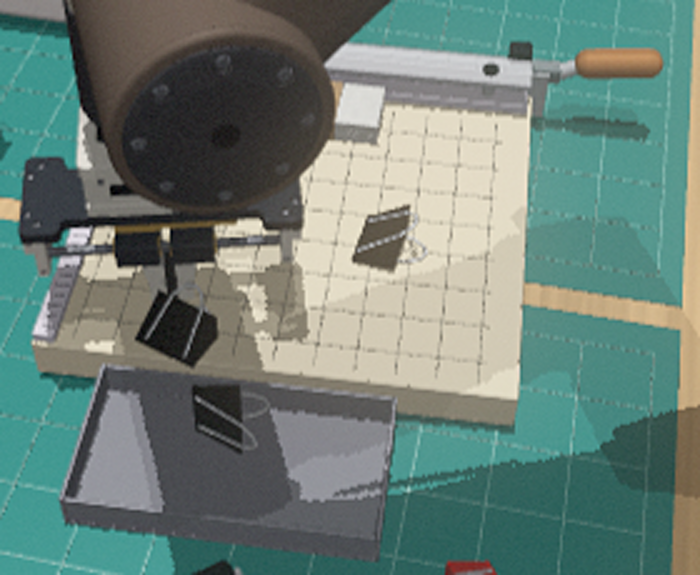

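Clip1 has moved clear of the far wall (crop 135–217, row 325). I'll push it over the edge, heading nearly square to it.

carry_out(moves="0 -0.01 -0.002 0 0 0 0;0 -0.022 -0.004 0 0 0 0;0 -0.034 -0.006 0 0 0 0;0 -0.046 -0.008 0 0 0 0;0 -0.056 -0.01 0 0 0 0;0 -0.065 -0.011 0 0 0 0;0 -0.07 -0.012 0 0 0 0;0 -0.07 -0.012 0 0 0 0")

```text
clock: 11.3
tool_pos: [0.6072, 0.1727, 0.2266]
orientation: [-180.0, 0.0, -73.0]
force: [-0.0, -0.4, 0.2]
opening: 0.0003
```

Run:
```python
from h import *
st(); s=side('s8.png')
```

```text
11.3 [0.607 0.173 0.227] tip 0.0485 [-180.    0.  -73.] [-0.  -0.4  0.2] 0.0003
```

View pics/s8.png

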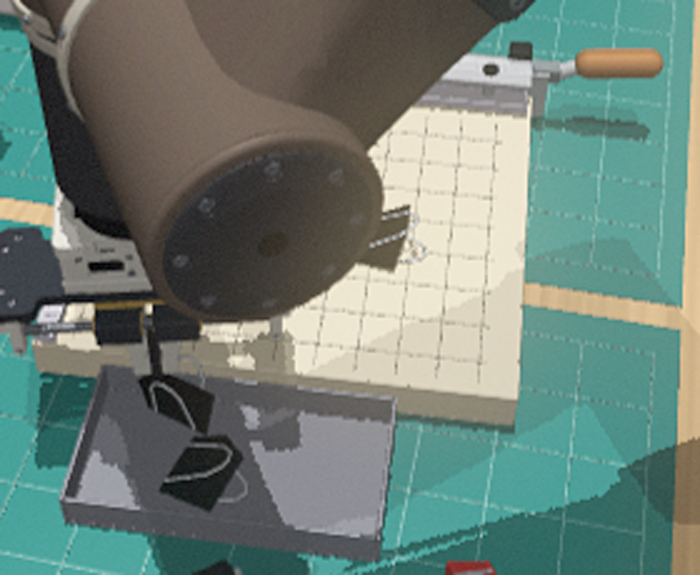

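Clip1 has dropped in and shoved clip2 deeper into the tray (clip1 at crop (178,400), clip2 at (203,472)). I'll lift and go round to clip3.

Run:
```python
from h import *
go(.463,-.05,.13,85)
```

```text
shift [ 0.1704  0.2028 -0.0815] rot [ 0.    -0.     0.384]
```

carry_out(moves="0 0.003 0 -0.02 0 0 0;0 0.005 0 -0.05 0 0 0;0 0.01 0.005 -0.08 0 0 0;0 0.03 0.03 -0.082 0 0 0.05;0 0.05 0.055 -0.082 0 0 0.1;0 0.07 0.08 -0.082 0 0 0.15;0 0.09 0.105 -0.082 0 0 0.2;0 0.11 0.13 -0.082 0 0 0.25;0 0.13 0.155 -0.082 0 0 0.3;0 0.15 0.178 -0.082 0 0 0.34;0 0.165 0.195 -0.082 0 0 0.37;0 0.17 0.203 -0.082 0 0 0.384;0 0.17 0.203 -0.082 0 0 0.384")

```text
clock: 12.65
tool_pos: [0.4621, -0.0508, 0.3089]
orientation: [-180.0, 0.0, -95.1]
force: [0.3, 0.5, -0.3]
opening: 0.0005
```

Run:
```python
from h import *
st(); s=side('s9.png')
f=lambda n,u,v,z: print(n,np.round(at(s,140+u/2.5,90+v/2.5,z),3))
f('c3 ctr',383,238,.055)
go(.463,-.05,.048,85)
```

```text
12.65 [ 0.462 -0.051  0.309] tip 0.1308 [-180.     0.   -95.1] [ 0.3  0.5 -0.3] 0.0005
c3 ctr [0.469 0.019 0.055]
shift [-0.0001 -0.0001  0.0829] rot [-0.001  0.    -0.001]
```

View pics/s9.png

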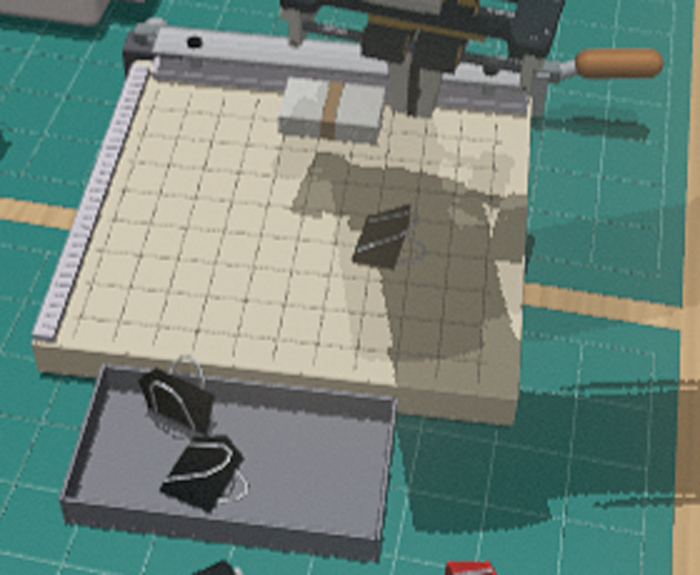

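Clip1 is in the tray with one wire handle sticking up by the wall at crop (185,365). I'll check that after clip3. Clip3's path needs a shift of about +27 mm in x, so I'll use heading 79° from (.457,-.05).

Run:
```python
from h import *
go(.457,-.048,.048,79)
```

```text
shift [-0.0016  0.006   0.0829] rot [-0.001  0.     0.103]
```

carry_out(moves="0 -0.002 0.003 0.02 0 0 0.05;0 -0.002 0.006 0.045 0 0 0.103;0 -0.002 0.006 0.065 0 0 0.103;0 -0.002 0.006 0.077 0 0 0.103;0 -0.002 0.006 0.083 0 0 0.103;0 -0.002 0.006 0.083 0 0 0.103")

```text
clock: 13.3
tool_pos: [0.4573, -0.0468, 0.225]
orientation: [179.9, -0.0, -100.9]
force: [-0.9, 0.9, 0.5]
opening: 0.0007
```

carry_out(moves="0 -0.01 0 0 0 0 0;0 -0.02 0 0 0 0 0;0 -0.03 0 0 0 0 0;0 -0.038 0 0 0 0 0;0 -0.046 0 0 0 0 0;0 -0.054 0 0 0 0 0;0 -0.062 0 0 0 0 0;0 -0.07 0 0 0 0 0;0 -0.078 0 0 0 0 0;0 -0.086 0 0 0 0 0;0 -0.094 0 0 0 0 0;0 -0.102 0 0 0 0 0;0 -0.102 0 0 0 0 0")

```text
clock: 14.6
tool_pos: [0.4767, 0.0537, 0.2257]
orientation: [-180.0, 0.0, -100.9]
force: [0.3, -0.3, -0.4]
opening: 0.0002
```

Run:
```python
from h import *
st(); s=side('s10.png')
```

```text
14.6 [0.477 0.054 0.226] tip 0.0476 [-180.     0.  -100.9] [ 0.3 -0.3 -0.4] 0.0002
```

View pics/s10.png

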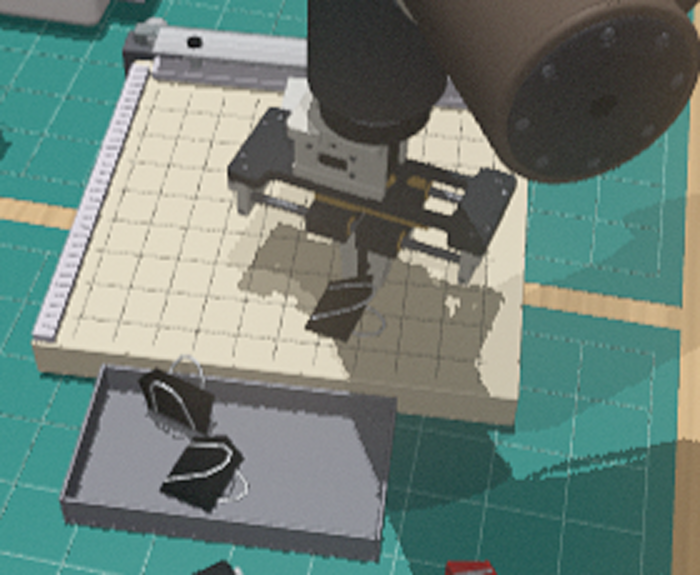

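Clip3 is heading well inside the tray's span (crop 340,310). I'll push it over, heading about 90°.

carry_out(moves="0 -0.01 0.002 0 0 0 0;0 -0.02 0.004 0 0 0 0;0 -0.032 0.006 0 0 0 0;0 -0.044 0.008 0 0 0 0;0 -0.056 0.01 0 0 0 0;0 -0.068 0.012 0 0 0 0;0 -0.08 0.014 0 0 0 0;0 -0.092 0.016 0 0 0 0;0 -0.102 0.018 0 0 0 0;0 -0.11 0.019 0 0 0 0;0 -0.113 0.02 0 0 0 0;0 -0.113 0.02 0 0 0 0")

```text
clock: 15.85
tool_pos: [0.478, 0.1678, 0.2256]
orientation: [180.0, -0.0, -100.9]
force: [1.0, 0.4, 0.5]
opening: 0.0009
```

Run:
```python
from h import *
st(); s=side('s11.png')
```

```text
15.85 [0.478 0.168 0.226] tip 0.0475 [ 180.    -0.  -100.9] [1.  0.4 0.5] 0.0009
```

View pics/s11.png

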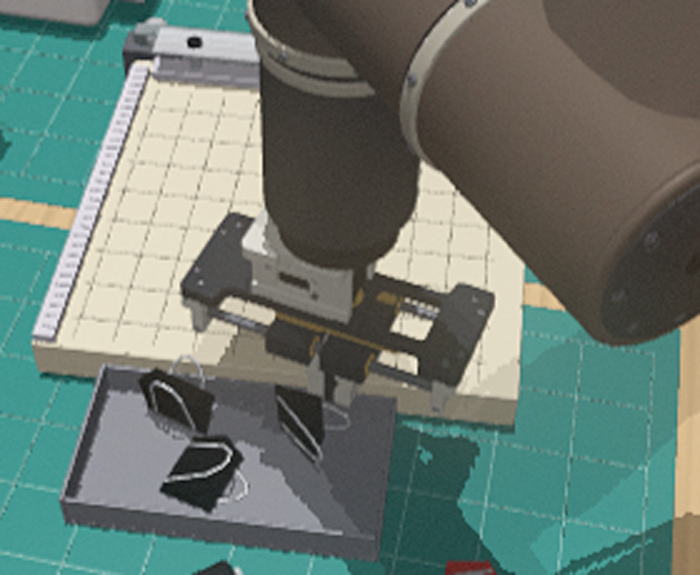

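Clip3 is in the tray too (crop 300,425). I'll lift and move back so that both cameras can inspect everything.

carry_out(moves="0 0.003 0 -0.015 0 0 0;0 0.005 0 -0.04 0 0 0;0 0.01 0 -0.07 0 0 0;0 0.03 0 -0.1 0 0 0;0 0.06 0 -0.12 0 0 0;0 0.1 0 -0.14 0 0 0;0 0.14 0 -0.15 0 0 0;0 0.18 0 -0.15 0 0 0;0 0.22 0 -0.15 0 0 0;0 0.26 0 -0.15 0 0 0;0 0.3 0 -0.15 0 0 0;0 0.34 0 -0.15 0 0 0;0 0.38 0 -0.15 0 0 0;0 0.42 0.02 -0.15 0 0 0;0 0.46 0.04 -0.15 0 0 0;0 0.5 0.05 -0.15 0 0 0;0 0.54 0.05 -0.15 0 0 0;0 0.57 0.05 -0.15 0 0 0;0 0.59 0.05 -0.15 0 0 0;0 0.59 0.05 -0.15 0 0 0")

```text
clock: 17.9
tool_pos: [0.3159, -0.4043, 0.3751]
orientation: [179.9, 0.0, -101.1]
force: [-0.0, 0.3, -0.2]
opening: 0.0009
```

Run:
```python
from h import *
st(); s=side('s12.png')
s=ctrl.snapshot('top');save(s,'t12.png')
im=cv2.cvtColor(s['image'],cv2.COLOR_RGB2BGR)[150:290,90:290]
cv2.imwrite('pics/t12c.png',cv2.resize(im,None,fx=4,fy=4,interpolation=cv2.INTER_CUBIC))
```

```text
17.9 [ 0.316 -0.404  0.375] tip 0.197 [ 179.9    0.  -101.1] [-0.   0.3 -0.2] 0.0009
```

View pics/s12.png

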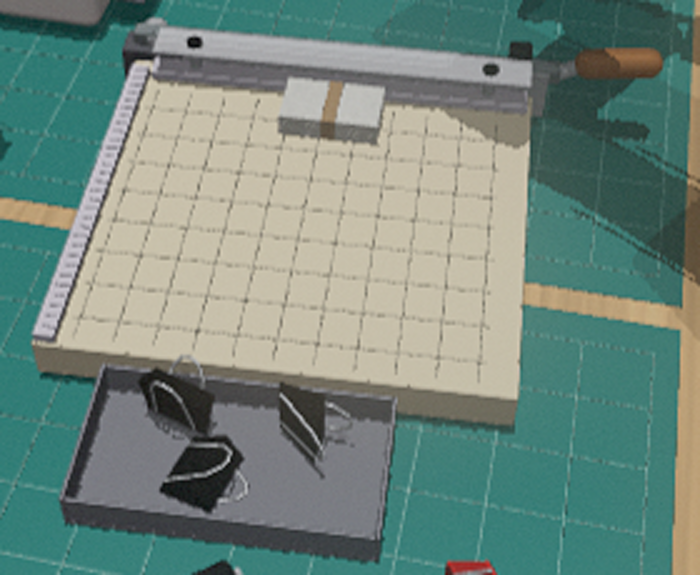

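View pics/t12.png

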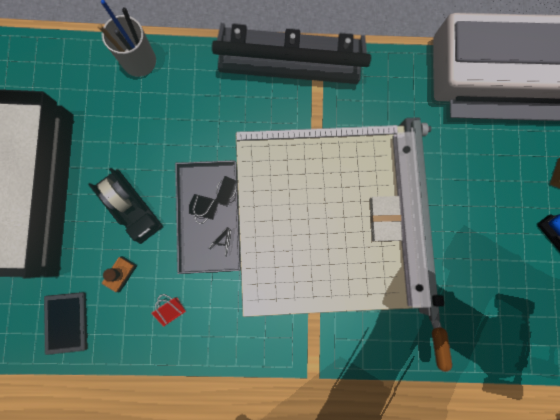

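View pics/t12c.png

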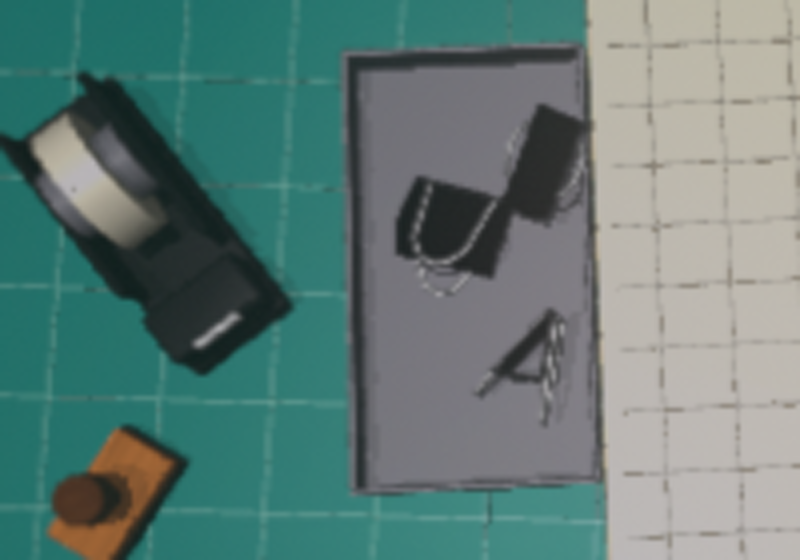

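All three clips are within the tray outline and nothing else has moved. Clip1 (top crop 548,165) stands on end with its handles leaning towards the bed edge, so I'll look closer.

Run:
```python
from h import *
s=ctrl.snapshot('side')
im=cv2.cvtColor(s['image'],cv2.COLOR_RGB2BGR)[220:310,165:305]
a=cv2.resize(im,None,fx=5.6,fy=5.6,interpolation=cv2.INTER_CUBIC)
cv2.imwrite('pics/s13.png',a)
t=ctrl.snapshot('top')
im=cv2.cvtColor(t['image'],cv2.COLOR_RGB2BGR)[165:215,200:255]
cv2.imwrite('pics/t13.png',cv2.resize(im,None,fx=11,fy=11,interpolation=cv2.INTER_CUBIC))
# triangulate handle tip: side crop(185,357) vs top ; and spine corner
def tri(a,b):
    c1,d1=ray(s,*a);c2,d2=ray(t,*b)
    A=np.stack([d1,-d2],1);l=np.linalg.lstsq(A,c2-c1,rcond=None)[0]
    p,q=c1+d1*l[0],c2+d2*l[1];return np.round((p+q)/2,3),round(np.linalg.norm(p-q),4)
print(tri((140+185/2.5,90+357/2.5),(90+583/4,150+165/4)))
```

```text
(array([0.588, 0.162, 0.048]), np.float64(0.0018))
```

View pics/s13.png

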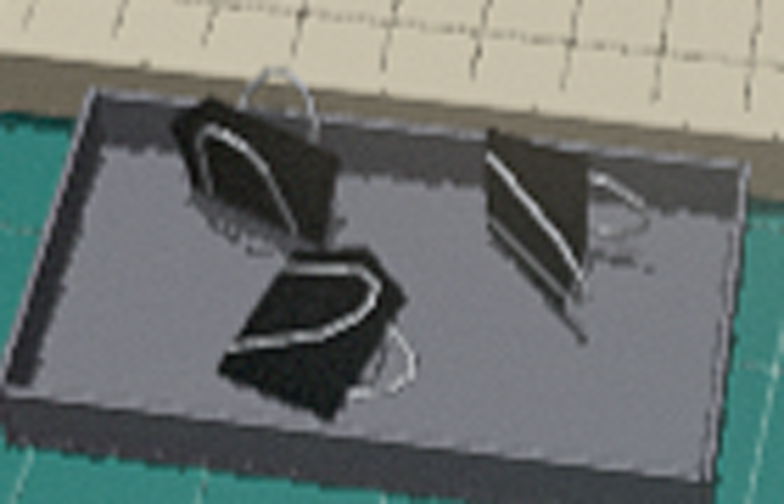

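View pics/t13.png

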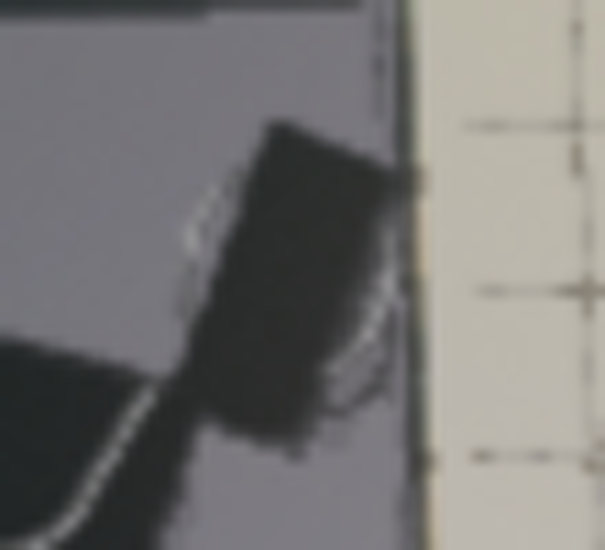

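All three clips are inside the tray walls. Clip1 stands on end leaning on the tray's inner wall, with its handle top at about z = 48 mm and y = .162. It hasn't visibly moved in the pictures since the fingers withdrew. Before handing in I'll check whether anything else moved.

Run:
```python
from h import *
a=cv2.imread('pics/top0.png',0);s=ctrl.snapshot('top');b=cv2.cvtColor(s['image'],cv2.COLOR_RGB2GRAY)
c=cv2.cvtColor(ctrl.snapshot('top')['image'],cv2.COLOR_RGB2GRAY)
p=cv2.imread('pics/t12.png',0)
for n,(l,t,r,d) in dict(tray=(165,150,245,285),dispenser=(80,160,170,250),stamp=(95,250,142,298),cards=(362,190,400,248),red=(145,288,190,330)).items():
    f=lambda q:np.float32(q[t:d,l:r])
    print(n,np.round(cv2.phaseCorrelate(f(a),f(b)),2),'since t12 maxdiff',int(cv2.absdiff(p[t:d,l:r],c[t:d,l:r]).max()))
W=[(170,150,182,285),(178,266,240,280),(178,156,235,168)]
for l,t,r,d in W: print(np.round(cv2.phaseCorrelate(np.float32(a[t:d,l:r]),np.float32(b[t:d,l:r])),2))
st()
```

```text
Traceback (most recent call last):
ValueError: setting an array element with a sequence. The requested array has an inhomogeneous shape after 1 dimensions. The detected shape was (2,) + inhomogeneous part.
```

Run:
```python
from h import *
a=cv2.imread('pics/top0.png',0);s=ctrl.snapshot('top');b=cv2.cvtColor(s['image'],cv2.COLOR_RGB2GRAY)
p=cv2.imread('pics/t12.png',0)
for n,(l,t,r,d) in dict(tray=(165,150,245,285),dispenser=(80,160,170,250),stamp=(95,250,142,298),cards=(362,190,400,248),red=(145,288,190,330),wallL=(170,150,182,285),wallB=(178,264,240,282),wallT=(178,154,235,170)).items():
    f=lambda q:np.float32(q[t:d,l:r])
    print(n,np.round(cv2.phaseCorrelate(f(a),f(b))[0],2),'since t12 maxdiff',int(cv2.absdiff(p[t:d,l:r],b[t:d,l:r]).max()))
st()
```

```text
tray [0.09 0.66] since t12 maxdiff 3
dispenser [-0.01 -0.01] since t12 maxdiff 3
stamp [0.07 0.02] since t12 maxdiff 3
cards [-0.  0.] since t12 maxdiff 2
red [0.51 0.44] since t12 maxdiff 3
wallL [0.06 0.49] since t12 maxdiff 3
wallB [ 0.02 -0.01] since t12 maxdiff 3
wallT [ 0.02 -0.02] since t12 maxdiff 2
18.25 [ 0.317 -0.402  0.376] tip 0.1978 [-180.    -0.  -100.9] [-0.2 -0.6 -0.4] 0.0004
```

Run:
```python
from h import *
print(ctrl.close_job())
```

```text
the job is handed in; nothing more can be done
None
```

I swept all three black clips across the bed with the closed fingertips (clip2, then clip1, then clip3). All three dropped over the left edge into the tray, and I handed the job in at about 18 s. No clip was picked up, and the force readings at the end of each move stayed around 1 N.

**Clips:** the last top and side pictures show all three inside the tray and still.
- **clip2:** lies flat.
- **clip3:** rests on its end face.
- **clip1:** did not land flat. It stands on end, leaning on the tray's bed-side wall with one wire handle above the rim. I judged it stable and left it rather than risk a nudge.

**Other objects:** comparing the first and last top pictures, the dispenser, stamp, card pack and the tray's two end walls shifted less than 0.1 px.
- **Higher readings:** the whole-tray patch (0.66 px), the tray's outer wall (0.49 px) and the red clip (about 0.5 px per axis) read higher. I put the tray readings down to its new contents and shadow, and the red clip's to shadow, since the arm never went near it. I did not check these further.

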